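# Press a glued bus-bar stack in the locking clamp and release it

## Robot

A 7-joint arm with a two-finger parallel gripper is mounted at the origin on a cart in front of the work surface, level with it; the furniture and walls round the work are solid. World frame = base frame: x ahead of the robot, y to its left, z up, the work surface at z = 0. Lengths are in m, angles in rad, forces in N, time in s.
With the tool pointing down it reaches from about 0.425 to 0.925 m from the base axis. Payload 6.8 kg.
Tool frame: the origin (TCP) lies on the centre line of the jaws, within the pads' length; the fingertips stand bot.tip_reach ahead of it and the grasp point (between the pads) lies 3 mm ahead of it (bot.tip_reach is the distance from the TCP to the fingertips, in m); z points along the fingers, y is the line along which they close (so a half turn about z gives the same grasp; the last joint's range is limited). The gripper opens to 85 mm and grips with 20 to 120 N. Pads are 22 mm wide; open, the fingers measure 114 mm over their backs; the gripper's body (76 mm by 85 mm) begins 54 mm behind the grasp point. The pads swing forward as they close: fully open they stand 13 mm farther back than shut.
Start: joints at [-1.32, 0.477, 0.022, 1.555, -0.011, 1.109, -0.083], TCP at [0.237, 0.632, 0.253] pointing down, gripper open.
Joint ranges: [-2.96, 2.96], [-0.34, 2.1], [-1.41, 1.46], [0.24, 2.44], [-1.37, 4.51], [0.17, 1.92], [-2.96, 2.96]. Speed limits (rad/s): [2.39, 2.39, 3.14, 3.14, 3.14, 3.14, 3.14].

## Interface

Orientations are given as a unit quaternion [w, x, y, z].
In Python, from station import bot gives the robot as it stands.
- The arm moves only by the tool jog_arm, never from a script. Its argument "deltas" is a list of rows, each a list of 7 numbers: the shift along the world's x, y, z in m, then the turn, a rotation vector about the world's x, y, z in rad, then the opening, from 0 (shut) to 1 (fully open). In form: [[x, y, z, rx, ry, rz, grip], ...]. A call has 1 to 10 rows; each row shifts and turns the commanded pose from where the row before left it; what a row does not reach is not made up. A row lasts 1/10 s, in which the tool goes at most 50 mm and 8.59 degrees, less where a joint would pass 70% of its speed; a pose out of reach is approached as far as the arm can. A call with a gripper value outside its range is refused whole. The fingers move at their own pace and stop on an object; "newtons" is the grip in N (left out, the last holds). Time passes only in rows, so rows that do not move let the fingers close. It gives the time, the measured TCP pose, the force, the opening and the grip force at its end, in the units of the state.
- bot.get_obs(): the state, without advancing time (a new reading comes with each control period).
- bot.read_camera(name): name is "scene" or "top" or "wrist"; returns a dict with "img" (480x640x3 uint8, red, green, blue), "K" (3x3 intrinsics, pixels), "eye" and "attitude" of the camera in the world. Camera axes: x right, y down, z forward; pixel columns grow to the right and rows downward; lengths in m; the calibration is good to about 2 mm. A picture is of the moment at which its call begins. There is no depth.
- bot.hand_in(): hands the job in; it is judged then, once.
The state is a dict: "t": time; "q": joint angles; "joint_vel": joint speeds; "joint_torque": joint torques, N m; "eef_pos": TCP position; "tool_rot": TCP orientation; "contact_force": force on the tool from outside, world axes, zero at the start; "torque": the same for the moment, N m; "gripper_width": opening from 0.0 (shut) to 1.0 (fully open); "grasp_force": force on a finger pad.
Only numpy, scipy, OpenCV 4.12 (cv2) and the standard library are available. Lean on these libraries where they do the work, as an engineer would, in place of code of your own. Each camera call takes 0.05 s, during which the arm holds its last target. There are 200 camera calls.

## Task

One of the two bench-mounted locking clamps has a freshly glued copper bus-bar stack standing between its open jaws. Squeeze that clamp's two handles together until they snap over centre and lock on the stack, take the hand off and let it press for at least two seconds, then pull the clamp's release lever out sideways, away from the fixed handle, until the jaws spring open, and let go. Leave the stack standing upright where it is and do not work the empty clamp.

Things in the scene. Friction and masses are not known exactly. Their poses are not given: they have to be found in the camera images.
- clamp: Loaded clamp: steel locking pliers lying level, z 28 to 44 mm, on a dark base plate (x -15 to 105, y -45 to 45, 8 mm thick). Origin on the table, x from handles to jaws, y toward the fixed handle. In mm: fixed handle x -106 to 14, y 7 to 18, with a screw behind it to x -126; free space under the handles behind the base plate; jaws x 55 to 98, the stack between them.
- clamp_squeeze (a point): Where to squeeze: a fixed point midway between the LOCKED handles, at half their height (36 mm above the table), at clamp x -40; axes as the clamp's. The outer faces lie at y +18 (fixed handle) and here -18 mm locked, -30 mm open (moving handle, pivot at clamp (20, -13) mm). The moving handle resists with up to 11 N, past halfway it snaps to locked by itself and stays.
- clamp_handle (a joint): Moving handle of that clamp, rad: 0 fully open (start), about 0.11 dead centre, about 0.20 locked on the stack (0.27 if the jaws were empty). It springs away from dead centre to either side.
- clamp_lever: Release lever: flat bar pivoted on the moving handle's top (origin, 45 mm up), ending behind it in an upright tab 16 x 9 mm, z 45 to 75 mm, at (-74, -31) mm in its own frame. It swings with the handle; in the clamp's frame the tab is at (-145, -13) mm locked, its 9 mm along y, (-137, -61) open. Pulled from locked to the clamp's -y (2 to 3 N) it passes dead centre after 22 mm, then springs open.
- stack: Bus-bar stack, loose: two copper plates with a thin grey insulating plate between them, 44 x 14 x 44 mm, 0.2 kg, standing on the clamp's base plate (top 8 mm above the table). Origin: centre of its underside.
- spare_handle (a joint): Moving handle of the second, identical clamp, whose jaws are empty: 0 open. To be left alone.
Not all that is in view belongs to the job. Leave any blue look-alike of the stack alone.

How it is judged:
On the way, in this order (a step that is already met when the one before it is completed fails the run):
1. the clamp is locked on the stack, with the hand off it, for two seconds (value of joint clamp_handle between 0.165 and 0.235 rad and contact force between the fingers and clamp below 0.3 N), for 2 s.
2. the release lever is pulled with the fingers while the clamp is still past centre (contact force between the fingers and clamp_lever above 0.5 N and value of joint clamp_handle above 0.11 rad), for 0.05 s.
At the end, for the whole second after the job is handed in: The loaded clamp is open again (handle within 0.04 rad of fully open), the stack stands at rest, upright within 10 degrees and within 15 mm of where it started, and the empty clamp is still open (value of joint clamp_handle below 0.04 rad and distance of stack from where it was at the start of the episode below 0.015 m and angle between stack's own z axis and vertical below 0.17 rad and linear speed of stack below 0.02 m/s and value of joint spare_handle below 0.05 rad); the robot touches nothing.
It fails at once if the empty clamp is worked (value of joint spare_handle above 0.08 rad).
It also fails if it takes over 38 s, if anything falls off the work surface, if the arm or the gripper's body presses on something with over 40 N, if the wrist force passes 120 N, or if a joint passes its speed limit or range.

## Working session

There is one attempt and no reset: what is moved stays moved. The work goes in short steps, Python scripts to look and compute and a tool call to move; the robot and the scene stay as the last step left them, time stands still between calls to the robot, and variables do not carry over. Pictures are saved under pics/ and viewed, at most 10 in all, crops included, and the job is handed in when it is done.

Besides the shell and the picture viewer there is one more tool, called after ">>>" as name(argument=value, ...) on one line, values as JSON. jog_arm: Moves the arm, as the interface text tells. Its arguments: {"type":"object","properties":{"deltas":{"type":"array"},"newtons":{"type":"number"}},"required":["deltas"]}

```bash
mkdir -p pics; python3 - <<'E'
from station import bot
import cv2,pickle
o=bot.get_obs(); print(o['t'],o['eef_pos'],o['tool_rot'],o['gripper_width'],bot.tip_reach)
for n in ("scene","top"):
    c=bot.read_camera(n); pickle.dump(c,open(f'pics/{n}.pkl','wb'))
    cv2.imwrite(f'pics/{n}0.png',c['img'][:,:,::-1]); print(n,c['K'],c['eye'],c['attitude'])
E
```

```text
0.0 [0.23684051 0.63150107 0.25234939] [-8.86290131e-05  1.78425986e-01  9.83952932e-01 -8.86978087e-04] 1.000188479984244 0.022
scene [[502.31812784   0.         318.80402345]
 [  0.         502.31812784 239.29590775]
 [  0.           0.           1.        ]] [ 0.16025191 -0.59391646  0.61859643] [-0.42883204  0.85352196 -0.26779717  0.12604766]
top [[471.04700242   0.         319.71591054]
 [  0.         471.04700242 241.36673724]
 [  0.           0.           1.        ]] [0.37992428 0.03565749 1.03975497] [ 0.04689989 -0.70454082  0.70492505 -0.06710672]
```

View pics/top0.png

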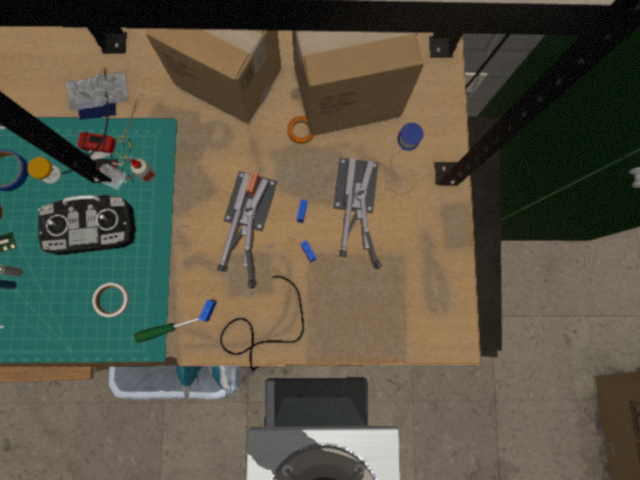

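View pics/scene0.png

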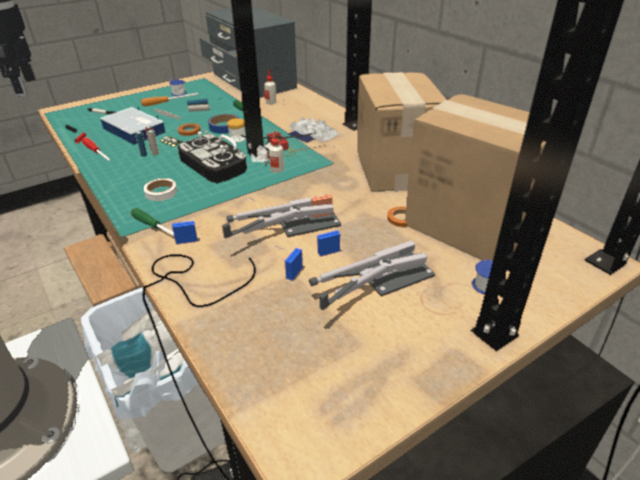

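The candidates in the top view are the left clamp at (250,205), with copper between its jaws at (252,183), and the right clamp at (358,195), with empty jaws. The blue look-alikes are at (301,211), (308,251) and (207,310). I choose the left clamp and will check it in a close crop.

```bash
cat > h.py <<'E'
import numpy as np,pickle,cv2
from scipy.spatial.transform import Rotation as R
def ray(c,uv,z):
    q=np.array(c['attitude']);r=R.from_quat(q[[1,2,3,0]])
    d=r.apply(np.linalg.inv(c['K'])@[uv[0],uv[1],1]);e=np.array(c['eye'])
    return e+d*(z-e[2])/d[2]
def proj(c,p):
    q=np.array(c['attitude']);r=R.from_quat(q[[1,2,3,0]])
    v=c['K']@r.inv().apply(np.array(p)-c['eye']);return v[:2]/v[2]
E
python3 - <<'E'
from h import *
c=pickle.load(open('pics/top.pkl','rb'))
im=c['img'][:,:,::-1].copy()
crop=im[160:295,205:295]
cv2.imwrite('pics/crop.png',cv2.resize(crop,None,fx=4.4,fy=4.4,interpolation=cv2.INTER_CUBIC))
h=cv2.cvtColor(im,cv2.COLOR_BGR2HSV)
m=cv2.inRange(im,(0,0,0),(95,95,95)); 
g=((h[:,:,1]<60)&(h[:,:,2]<200)).astype(np.uint8)
w=np.zeros_like(g);w[165:235,215:285]=1
p=((h[:,:,1]<70)&(h[:,:,2]<110)&(w>0)).astype(np.uint8)
n,l,s,_=cv2.connectedComponentsWithStats(p);print(s[1:][s[1:,4]>15])
ys,xs=np.nonzero(p);r=cv2.minAreaRect(np.c_[xs,ys].astype(np.float32));print(r)
for b in cv2.boxPoints(r): print(b,ray(c,b,.008))
cm=((h[:,:,0]<14)&(h[:,:,1]>130)&(w>0));ys,xs=np.nonzero(cm);print(len(xs),xs.mean(),ys.mean(),ray(c,(xs.mean(),ys.mean()),.052))
E
```

```text
[[224 172  21  51 319]
 [250 177  27  58 655]
 [233 192  21  43 218]
 [237 228   5   7  20]]
((248.587158203125, 205.37615966796875), (39.65401077270508, 63.791236877441406), 16.69924545288086)
[220.43118 230.22937] [0.57256347 0.22578047 0.008     ]
[238.76146 169.12845] [0.71344228 0.18883115 0.008     ]
[276.74313 180.52295] [0.68721234 0.10266388 0.008     ]
[258.41284 241.62387] [0.54714168 0.14146358 0.008     ]
149 252.75838926174498 183.2751677852349 [0.66766449 0.15142321 0.052     ]
```

View pics/crop.png

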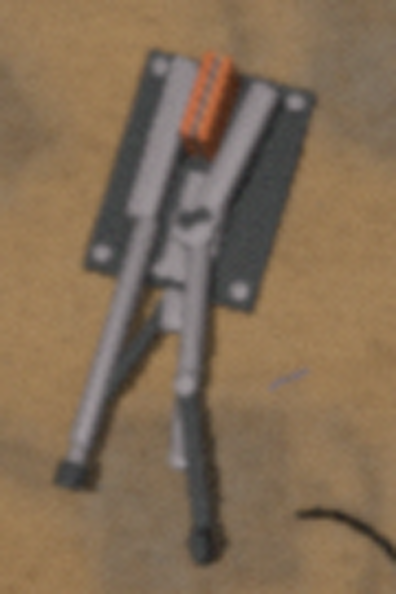

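The crop shows the copper stack between the jaws at (207,105), the fixed handle on the left with its screw end at (75,475), and the moving handle on the right. The dark lever's tab is at (203,545), and the plate corners are at (148,50), (316,92), (252,310) and (84,268). The choice is right.

```bash
python3 - <<'E'
from h import *
c=pickle.load(open('pics/top.pkl','rb'))
f=lambda u,v:((u+.5)/4.4-.5+205,(v+.5)/4.4-.5+160)
P=np.array([ray(c,f(*a),.008) for a in [(148,50),(316,92),(252,310),(84,268)]])[:,:2]
L=np.array([[105,45],[105,-45],[-15,-45],[-15,45]])/1e3
A=L-L.mean(0);B=P-P.mean(0)
U,S,V=np.linalg.svd(A.T@B);Rm=(U@V).T
o=P.mean(0)-Rm@L.mean(0);yaw=np.arctan2(Rm[1,0],Rm[0,0])
print('origin',o,'yaw',yaw,np.linalg.norm(B,axis=1)*1e3,'resid mm',(P-(L@Rm.T+o))*1e3)
tab=ray(c,f(203,545),.075)[:2];print('tab top clamp',Rm.T@(tab-o))
scr=ray(c,f(75,475),.036)[:2];print('screw clamp',Rm.T@(scr-o))
np.savez('pose.npz',o=o,R=Rm)
for n,p in dict(squeeze=(-.04,0),sq_open=(-.04,-.006),tabL=(-.145,-.013),tabO=(-.137,-.061)).items(): print(n,Rm@np.array(p)+o)
s=pickle.load(open('pics/scene.pkl','rb'))
t=(.085,0);print([np.round(proj(s,[*(Rm@np.array(l)+o),.008])) for l in L])
E
```

```text
origin [0.59743557 0.17297518] yaw -0.25378914645289496 [73.70048542 74.40373964 73.17681581 73.96355841] resid mm [[-1.2842134  -0.29455585]
 [-0.56500192  0.31249769]
 [ 1.53667817  1.06023045]
 [ 0.31253715 -1.07817229]]
tab top clamp [-0.1367289  -0.06064737]
screw clamp [-0.1180269   0.01334921]
squeeze [0.55871685 0.18301812]
sq_open [0.55721041 0.17721031]
tabL [0.45381625 0.19679726]
tabO [0.44950847 0.1483262 ]
[array([327., 201.]), array([342., 222.]), array([288., 234.]), array([276., 211.])]
```

>>> jog_arm(deltas=[[0.015, -0.02, 0, 0, 0, 0.0105, 1], [0.028, -0.039, 0, 0, 0, 0.0105, 1], [0.028, -0.039, 0, 0, 0, 0.0105, 1], [0.028, -0.039, 0, 0, 0, 0.0105, 1], [0.028, -0.039, 0, 0, 0, 0.0105, 1], [0.028, -0.039, 0, 0, 0, 0.0105, 1], [0.028, -0.039, 0, 0, 0, 0.0105, 1], [0.028, -0.039, 0, 0, 0, 0.0105, 1], [0.028, -0.039, 0, 0, 0, 0.0105, 1], [0.028, -0.039, 0, 0, 0, 0.0105, 1]])

```text
t: 1.1
eef_pos: [0.5046, 0.2592, 0.2531]
tool_rot: [-0.0, 0.126, 0.992, -0.0]
contact_force: [1.5, 0.6, -1.1]
gripper_width: 1.004
grasp_force: 0.0
```

>>> jog_arm(deltas=[[0.028, -0.039, -0.02, 0, 0, 0, 1], [0.026, -0.038, -0.04, 0, 0, 0, 1], [0, 0, -0.03, 0, 0, 0, 1], [0, 0, 0, 0, 0, 0, 1], [0, 0, 0, 0, 0, 0, 1]])

```text
t: 1.6
eef_pos: [0.5517, 0.1932, 0.1713]
tool_rot: [-0.001, 0.126, 0.992, -0.0]
contact_force: [-0.1, -0.0, 0.1]
gripper_width: 1.001
grasp_force: 0.0
```

```bash
cat > st.py <<'E'
from station import bot
from h import *
o=bot.get_obs();P=np.load('pose.npz');Rm=P['R']
q=np.array(o['tool_rot']);M=R.from_quat(q[[1,2,3,0]]).as_matrix()
print('t',o['t'],'tcp',np.round(o['eef_pos'],4),'clamp',np.round(Rm.T@(np.array(o['eef_pos'])[:2]-P['o'])*1e3,1),'tooly',np.arctan2(M[1,1],M[0,1]),'tz',np.round(M[:,2],3),'F',np.round(o['contact_force'],2),o['gripper_width'],o['grasp_force'])
E
python3 - <<'E'
exec(open('st.py').read())
c=bot.read_camera('wrist');pickle.dump(c,open('pics/w1.pkl','wb'));cv2.imwrite('pics/w1.png',c['img'][:,:,::-1])
for a in [(105,45),(105,-45),(-15,-45),(-15,45)]: print(proj(c,[*(Rm@np.array(a)/1e3+P['o']),.008]))
for a in [(-40,18,44),(-40,-30,44),(-137,-61,75)]: print(a,proj(c,[*(Rm@np.array(a[:2])/1e3+P['o']),a[2]/1e3]))
E
```

```text
t 1.6 tcp [0.5517 0.1932 0.1713] clamp [-49.4   8.1] tooly 1.3180831067258818 tz [-0.001 -0.    -1.   ] F [-0.11 -0.05  0.06] 1.0007205198961142 0.0
[352.42421307 369.59514503]
[261.86538494 369.48320001]
[255.16060078 257.62662389]
[357.16269708 257.74845262]
(-40, 18, 44) [328.24401811 245.34793302]
(-40, -30, 44) [265.1616614  245.27288045]
(-137, -61, 75) [197.25987324 108.43049142]
```

View pics/w1.png

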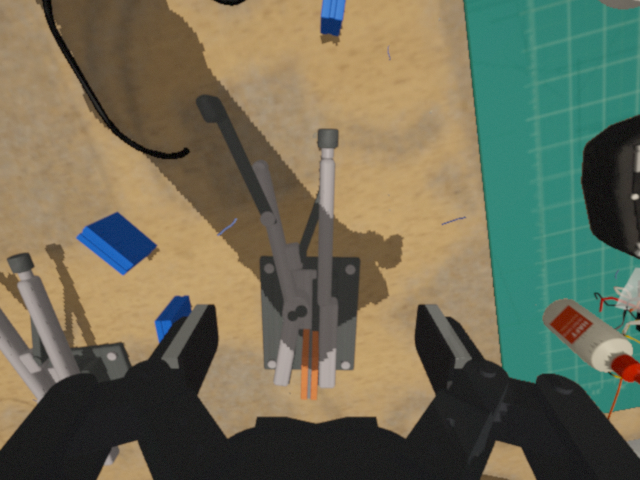

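The wrist view shows the plate corners at about (262,258) and (359,258), and the handles' outer faces at u≈334 and 268. That puts the clamp about 2 mm further toward +y than I estimated, so I'll include the shift. Now I move over the squeeze point and go down.

>>> jog_arm(deltas=[[0.0076, -0.0083, -0.02, 0, 0, 0, 1], [0, 0, -0.03, 0, 0, 0, 1], [0, 0, -0.02, 0, 0, 0, 1], [0, 0, 0, 0, 0, 0, 1], [0, 0, 0, 0, 0, 0, 1]])

```text
t: 2.15
eef_pos: [0.5605, 0.1854, 0.1029]
tool_rot: [0.001, 0.126, 0.992, 0.001]
contact_force: [-0.1, -0.4, -0.3]
gripper_width: 1.001
grasp_force: 0.0
```

```bash
python3 st.py
```

```text
t 2.15 tcp [0.5605 0.1854 0.1029] clamp [-38.9   2.8] tooly 1.3185059708564013 tz [ 0.002  0.001 -1.   ] F [-0.12 -0.43 -0.32] 1.001426788070481 0.0
```

>>> jog_arm(deltas=[[-0.001, -0.0008, -0.02, 0, 0, 0, 1], [0, 0, -0.02, 0, 0, 0, 1], [0, 0, -0.02, 0, 0, 0, 1], [0, 0, -0.008, 0, 0, 0, 1], [0, 0, 0, 0, 0, 0, 1], [0, 0, 0, 0, 0, 0, 1]])

```text
t: 2.75
eef_pos: [0.5598, 0.1838, 0.0348]
tool_rot: [0.001, 0.126, 0.992, 0.001]
contact_force: [-0.2, 0.1, 0.3]
gripper_width: 0.999
grasp_force: 0.0
```

```bash
python3 - <<'E'
exec(open('st.py').read())
c=bot.read_camera('wrist');cv2.imwrite('pics/w2.png',c['img'][:,:,::-1])
E
```

```text
t 2.75 tcp [0.5598 0.1838 0.0348] clamp [-39.1   1.1] tooly 1.3171637205870856 tz [ 0.002  0.001 -1.   ] F [-0.25  0.13  0.31] 0.999301628074161 0.0
```

View pics/w2.png

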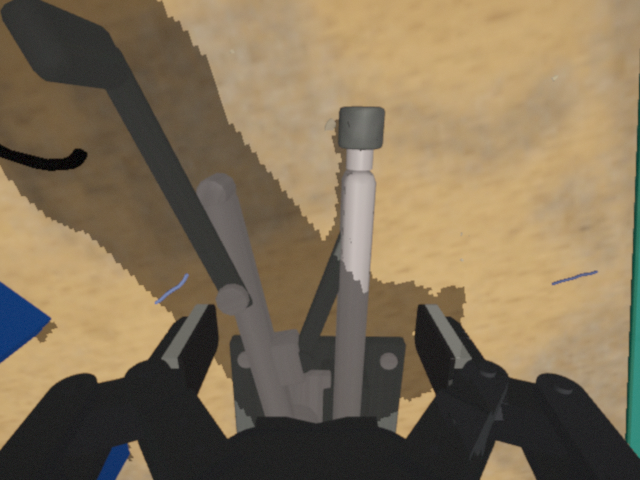

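The fingers straddle both handles, with inner faces at u≈217 and 417. The moving handle is at about (260,340) and the fixed handle at about (350,350), both clear. Squeezing now.

>>> jog_arm(deltas=[[0, 0, 0, 0, 0, 0, 0.7], [0, 0, 0, 0, 0, 0, 0.6], [0, 0, 0, 0, 0, 0, 0.55], [0, 0, 0, 0, 0, 0, 0.5], [0, 0, 0, 0, 0, 0, 0.46], [0, 0, 0, 0, 0, 0, 0.43], [0, 0, 0, 0, 0, 0, 0.41], [0, 0, 0, 0, 0, 0, 0.4], [0, 0, 0, 0, 0, 0, 0.39], [0, 0, 0, 0, 0, 0, 0.39]], newtons=30)

```text
t: 3.8
eef_pos: [0.5596, 0.1854, 0.034]
tool_rot: [0.001, 0.126, 0.992, 0.001]
contact_force: [-0.9, 6.4, 5.9]
gripper_width: 0.403
grasp_force: 29.6
```

```bash
python3 st.py
```

```text
t 3.8 tcp [0.5596 0.1854 0.034 ] clamp [-39.7   2.5] tooly 1.3173759167855983 tz [ 0.002  0.003 -1.   ] F [-0.93  6.39  5.94] 0.4030918362349867 29.643579125404358
```

>>> jog_arm(deltas=[[0, 0, 0, 0, 0, 0, 0.7], [0, 0, 0, 0, 0, 0, 1], [0, 0, 0, 0, 0, 0, 1], [0, 0, 0.01, 0, 0, 0, 1], [0, 0, 0.03, 0, 0, 0, 1], [0, 0, 0.04, 0, 0, 0, 1], [0, 0, 0.03, 0, 0, 0, 1], [0, 0, 0.01, 0, 0, 0, 1], [0, 0, 0, 0, 0, 0, 1], [0, 0, 0, 0, 0, 0, 1]])

```text
t: 4.8
eef_pos: [0.5582, 0.183, 0.1525]
tool_rot: [-0.001, 0.127, 0.992, -0.0]
contact_force: [-0.1, -0.2, -1.2]
gripper_width: 1.0
grasp_force: 0.0
```

>>> jog_arm(deltas=[[-0.02, -0.004, 0, 0, 0, 0, 1], [-0.03, -0.005, 0, 0, 0, 0, 1], [-0.03, -0.005, 0, 0, 0, 0, 1], [-0.02, -0.003, 0, 0, 0, 0, 1], [-0.012, -0.002, 0, 0, 0, 0, 1], [0, 0, 0, 0, 0, 0, 1], [0, 0, 0, 0, 0, 0, 1], [0, 0, 0, 0, 0, 0, 1], [0, 0, 0, 0, 0, 0, 1], [0, 0, 0, 0, 0, 0, 1]])

```text
t: 5.8
eef_pos: [0.4474, 0.1643, 0.1532]
tool_rot: [0.0, 0.127, 0.992, -0.0]
contact_force: [0.2, 0.3, -0.3]
gripper_width: 1.002
grasp_force: 0.0
```

```bash
python3 - <<'E'
exec(open('st.py').read())
c=bot.read_camera('wrist');cv2.imwrite('pics/w3.png',c['img'][:,:,::-1])
for a in [(-145,-11,75),(-145,31,75)]: print(a,proj(c,[*(Rm@np.array(a[:2])/1e3+P['o']),a[2]/1e3]))
t=bot.read_camera('top');cv2.imwrite('pics/t3.png',cv2.resize(t['img'][160:295,205:295,::-1],None,fx=4,fy=4,interpolation=cv2.INTER_CUBIC))
E
```

```text
t 5.8 tcp [0.4474 0.1643 0.1532] clamp [-143.  -46.] tooly 1.3166532778233002 tz [ 0. -0. -1.] F [ 0.25  0.29 -0.31] 1.0024032980173738 0.0
(-145, -11, 75) [371.64031267 255.60490936]
(-145, 31, 75) [439.77157034 255.58675358]
```

View pics/w3.png

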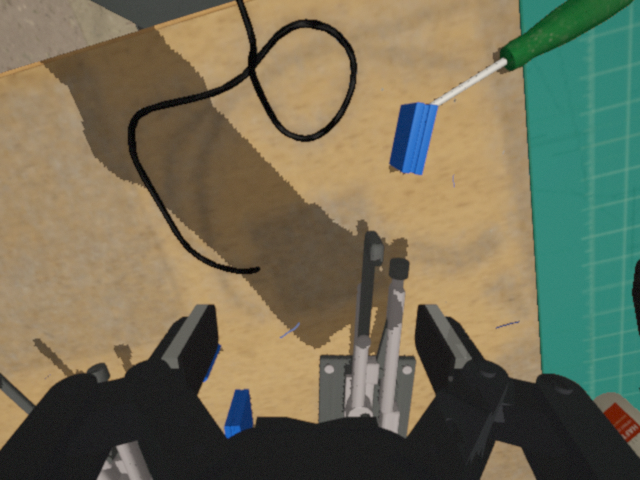

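The handles are locked parallel, and the tab is at (373,245), where it was predicted. The right finger's inner face is at u≈418. I shift slightly to +y and go down beside the tab.

>>> jog_arm(deltas=[[-0.001, 0.0045, 0, 0, 0, 0, 1], [0, 0, -0.02, 0, 0, 0, 1], [0, 0, -0.02, 0, 0, 0, 1], [0, 0, -0.02, 0, 0, 0, 1], [0, 0, -0.015, 0, 0, 0, 1], [0, 0, -0.006, 0, 0, 0, 1], [0, 0, 0, 0, 0, 0, 1], [0, 0, 0, 0, 0, 0, 1], [0, 0, 0, 0, 0, 0, 1], [0, 0, 0, 0, 0, 0, 1]])

```text
t: 6.9
eef_pos: [0.4463, 0.169, 0.073]
tool_rot: [0.001, 0.127, 0.992, 0.0]
contact_force: [0.5, -0.4, -0.2]
gripper_width: 0.997
grasp_force: 0.0
```

```bash
python3 - <<'E'
exec(open('st.py').read())
c=bot.read_camera('wrist');cv2.imwrite('pics/w4.png',c['img'][:,:,::-1])
E
```

```text
t 6.9 tcp [0.4463 0.169  0.073 ] clamp [-145.3  -41.8] tooly 1.316971815343837 tz [ 0.001  0.001 -1.   ] F [ 0.48 -0.36 -0.16] 0.9974990107751975 0.0
```

View pics/w4.png

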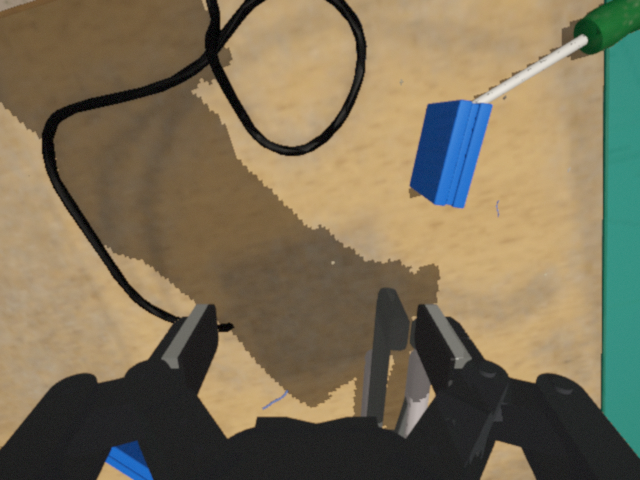

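The tab at (392,320) sits just inside the right finger's face at u≈417, and the hand has been off the clamp for over 2 s. Now I pull toward clamp -y.

>>> jog_arm(deltas=[[-0.001, -0.004, 0, 0, 0, 0, 1], [-0.001, -0.004, 0, 0, 0, 0, 1], [-0.001, -0.004, 0, 0, 0, 0, 1], [-0.001, -0.004, 0, 0, 0, 0, 1], [-0.001, -0.004, 0, 0, 0, 0, 1], [-0.001, -0.004, 0, 0, 0, 0, 1], [0, 0, 0, 0, 0, 0, 1]])

```text
t: 7.65
eef_pos: [0.4395, 0.1435, 0.0721]
tool_rot: [-0.0, 0.127, 0.992, -0.0]
contact_force: [-0.2, -1.2, -0.1]
gripper_width: 1.001
grasp_force: 0.0
```

```bash
python3 st.py
```

```text
t 7.65 tcp [0.4395 0.1435 0.0721] clamp [-145.5  -68.1] tooly 1.3156336581762236 tz [-0.001 -0.001 -1.   ] F [-0.17 -1.22 -0.12] 1.0007349423155412 0.0
```

>>> jog_arm(deltas=[[-0.001, -0.004, 0, 0, 0, 0, 1], [-0.001, -0.004, 0, 0, 0, 0, 1], [0, 0, 0, 0, 0, 0, 1], [0, 0, 0, 0, 0, 0, 1]])

```text
t: 8.05
eef_pos: [0.4378, 0.1367, 0.0723]
tool_rot: [-0.0, 0.127, 0.992, -0.0]
contact_force: [-0.5, 0.3, -0.2]
gripper_width: 1.0
grasp_force: 0.0
```

```bash
python3 - <<'E'
exec(open('st.py').read())
c=bot.read_camera('wrist');cv2.imwrite('pics/w5.png',c['img'][:,:,::-1])
E
```

```text
t 8.05 tcp [0.4378 0.1367 0.0723] clamp [-145.4  -75.2] tooly 1.316785294933145 tz [-0. -0. -1.] F [-0.47  0.31 -0.24] 1.0002742616494538 0.0
```

View pics/w5.png

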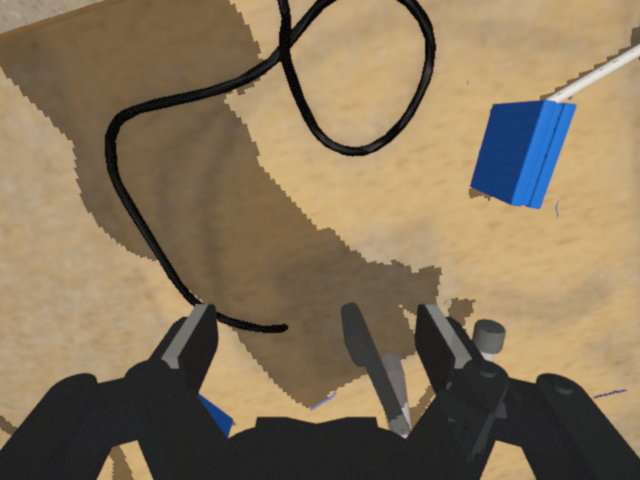

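The tab is now at (352,325), well away from the right finger at u≈417, and the lever is slanted, so the clamp has sprung open. I rise straight up and check from the top camera.

>>> jog_arm(deltas=[[0, 0, 0.02, 0, 0, 0, 1], [0, 0, 0.03, 0, 0, 0, 1], [0, 0, 0.03, 0, 0, 0, 1], [-0.005, 0.02, 0.03, 0, 0, 0, 1], [-0.005, 0.04, 0.02, 0, 0, 0, 1], [-0.005, 0.04, 0, 0, 0, 0, 1], [-0.005, 0.04, 0, 0, 0, 0, 1], [0, 0.03, 0, 0, 0, 0, 1], [0, 0, 0, 0, 0, 0, 1], [0, 0, 0, 0, 0, 0, 1]])

```text
t: 9.1
eef_pos: [0.4175, 0.3072, 0.202]
tool_rot: [-0.0, 0.126, 0.992, -0.0]
contact_force: [-0.6, -0.7, -0.7]
gripper_width: 1.002
grasp_force: 0.0
```

```bash
python3 - <<'E'
exec(open('st.py').read())
t=bot.read_camera('top');im=t['img'][:,:,::-1]
cv2.imwrite('pics/t5.png',cv2.resize(im[150:295,200:390],None,fx=3.5,fy=3.5,interpolation=cv2.INTER_CUBIC))
h=cv2.cvtColor(im.copy(),cv2.COLOR_BGR2HSV);w=np.zeros(im.shape[:2],bool);w[165:235,215:285]=1
ys,xs=np.nonzero((h[:,:,0]<14)&(h[:,:,1]>130)&w);print(len(xs),xs.mean(),ys.mean())
E
```

```text
t 9.1 tcp [0.4175 0.3072 0.202 ] clamp [-207.9   84.7] tooly 1.3185678404835175 tz [-0.    -0.001 -1.   ] F [-0.61 -0.73 -0.68] 1.0021194175038683 0.0
143 252.37762237762237 183.15384615384616
```

View pics/t5.png

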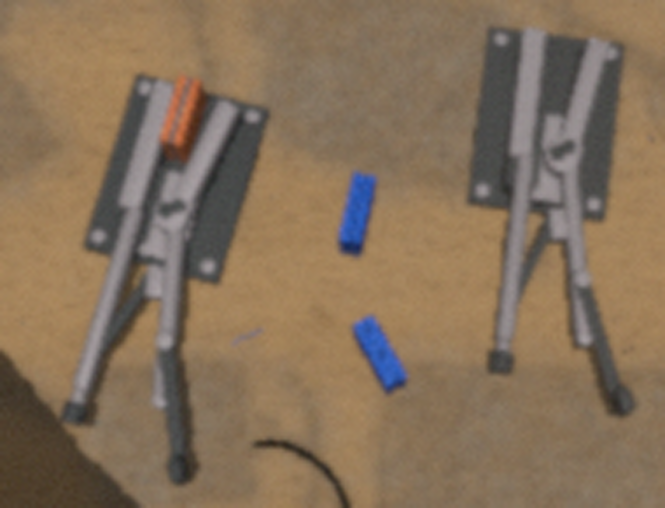

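The clamp is open again, with its tab at (178,468). The stack stands at (183,118), moved less than 1 px, and the spare clamp is untouched.

```bash
python3 -c "
from station import bot
print(bot.hand_in())"
```

```text
the job is handed in; nothing more can be done
None
```

I locked the loaded clamp on the stack, left it pressing hands-off for over two seconds, released it with its lever, and handed the job in; the last picture shows it open, the stack upright in place and the empty clamp untouched, though the hand-in gave no verdict.

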